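# Flip a circuit board over a stage edge

### The arm

A 6-joint arm with a two-finger parallel gripper is mounted at the origin on the work surface. World frame = base frame: x ahead of the robot, y to its left, z up, the work surface at z = 0. Lengths are in m, angles in rad, forces in N, time in s.
With the tool pointing down it reaches from about 0.25 to 0.725 m from the base axis. Payload 9.7 kg.
Tool frame: the origin (TCP) lies midway between the tips of the shut fingers; the grasp point (between the pads) lies 19 mm behind it (grip_point_offset is the distance from the TCP to the grasp point, in m); z points along the fingers, y is the line along which they close (so a half turn about z gives the same grasp; the last joint's range is limited). The gripper opens to 85 mm and grips with 20 to 120 N. Pads are 22 mm wide; open, the fingers measure 114 mm over their backs; the gripper's body (76 mm by 85 mm) begins 54 mm behind the grasp point. The pads swing forward as they close: fully open they stand 13 mm farther back than shut.
Start: joints at [1.116, 0.087, 0.176, 1.66, 0, 1.571], TCP at [0.242, 0.494, 0.231] pointing down, gripper open.
Joint ranges: [-3.13, 3.13], [-0.85, 1.81], [-1.15, 1.24], [-2.2, 2.28], [-1.44, 1.52], [-3.14, 3.14]. Speed limits (rad/s): [2.22, 2.22, 2.57, 3.14, 3.14, 3.14].

### API

Orientations are given as a 3x3 rotation matrix whose columns are the frame's x, y, z axes.
In Python, from station import read_state, read_camera, hand_in, grip_point_offset gives the robot as it stands.
- The arm moves only by the shell command python3 -m handwheel 'ROWS'. ROWS is a JSON object whose one key "deltas" holds a list of rows, each a list of 5 numbers: the opening, from 0 (shut) to 1 (fully open), then the shift along the tool's x, y, z in m, then the turn about the tool's z in degrees. In form: {"deltas": [[claw, tx, ty, tz, spin], ...]}. A call has 1 to 5 rows; each row is the pose to reach, as a shift and turn from the pose commanded when the call began, along the tool's axes at that moment; what a row does not reach only later rows make up. A row lasts 1/8 s, in which the tool goes at most 62.5 mm and 10.7 degrees, less where a joint would pass 70% of its speed; a pose out of reach is approached as far as the arm can. A call with a gripper value outside its range is refused whole. The fingers move at their own pace and stop on an object; the grip force is fixed at half the most. Time passes only in rows, so rows that repeat a pose let the fingers close. It gives the time, the measured TCP pose, the force, the opening and the grip force at its end, in the units of the state.
- read_state(): the state, without advancing time (a new reading comes with each control period).
- read_camera(name): name is "scene" or "top" or "wrist"; returns a dict with "color" (400x640x3 uint8, red, green, blue), "depth" (400x640 float32, m along the optical axis (not along the pixel's ray), 0 where there is no reading), "mtx" (3x3 intrinsics, pixels), "eye" and "rotation" of the camera in the world; the wrist camera has in their place "mount" (4x4, takes a point from camera to tool coordinates, whose origin is the TCP and whose axes are the flange's). Camera axes: x right, y down, z forward; pixel columns grow to the right and rows downward; lengths in m; the calibration is good to about 2 mm. A picture is of the moment at which its call begins: read the wrist's pose just before it.
- hand_in(): hands the job in; it is judged then, once.
The state is a dict: "clock": time; "joints": joint angles; "qvel": joint speeds; "joint_torque": joint torques, N m; "eef_pos": TCP position; "tcp_rot": TCP orientation; "force": force on the tool from outside, world axes, zero at the start; "ft_torque": the same for the moment, N m; "opening": finger opening in m; "grasp_force": force on a finger pad.
Only numpy, scipy, OpenCV 4.12 (cv2) and the standard library are available. Lean on these libraries where they do the work, as an engineer would, in place of code of your own. Each camera call takes 0.05 s, during which the arm holds its last target. There are 200 camera calls.

### The job

The green circuit board with the black terminal block lies component side down in front of the inspection stage. Without picking it up, push it against the front edge of the stage with the fingertips until it tips up and flips over onto the stage, component side up, then push it along the stage until it sits square and fully home against the back rail. Leave everything else where it is.

Things in the scene. Friction and masses are not known exactly. Their poses are not given: they have to be found in the camera images.
- stage: fixed aluminium inspection plate, 105 mm deep (its x), 260 mm wide (its y), 12 mm thick. Origin at the foot of its front edge, mid-width, on the table; x points back over the plate, away from the robot; z up. The front edge is an upright step 12 mm high. The back rail, 200 mm wide and 12 mm above the plate, has its front face at x = 85 mm
- stage_rail (a point): middle of the foot of the back rail's front face, on the plate's top (stage frame x = 85 mm, y = 0, z = 12 mm)
- board: green circuit board 70 (x) x 60 (y) x 3 mm, 40 to 85 g. Origin: centre of its component face; z points out of the other face: upward at the start, straight down when done. Black terminal block on the component face: x -31 to -19 mm, 50 mm wide, 16 mm tall (-z); other parts under 7 mm. At the start it lies component side down, x pointing to the stage within 0.2 rad of the stage's x
- board_plain_edge (a point): middle of the edge without the block, at the component face (board x = +35 mm). At the start it rests on the table 15 to 45 mm in front of the step. It is the pivot of the flip and stays low; after the flip it hangs some 10 to 15 mm out over the step, and is the edge nearer the robot
- board_block_edge (a point): middle of the edge next to the block, at the component face (board x = -35 mm). At the start the block props it 20 mm above the table, nearer the robot (board slopes 0.29 rad). A finger that presses it lightly towards the step carries it up by friction in an arc about the step's foot; past upright the board falls over by itself. At the end it is against the back rail
- board_block_foot (a point): middle of the free end face of the terminal block (board x = -25 mm, z = -16 mm); after the flip it is on top, at the end nearer the rail, and the block can be pushed
- jar: closed round jar, 36 mm diameter, 50 mm tall, origin at the centre of its underside; bystander on the stage, beside the lane
- heatsink: finned aluminium heat sink 40 x 36 x 24 mm, origin at the centre of its underside; bystander on the stage, beside the lane
- screwdriver: screwdriver 150 mm long lying along its x axis on the table; bystander in front of the stage, left of the board
- spare_board: bare spare circuit board 50 x 40 mm, 6 mm tall with its chip, lying flat, chip up; bystander in front of the stage, right of the board
- spool: upright spool 52 mm diameter, 40 mm tall; bystander out at one side
- loupe: black eyepiece loupe 40 mm diameter, 36 mm tall; bystander out at one side
- dish: round steel dish 80 mm diameter, 25 mm tall; bystander out at the left
There are look-alikes about, which are no part of the job. Of the things shaped like the board, the green one is meant.

How it is judged:
By the outcome, as a careful person would: the job done as asked, in the order asked, and still so for the second after the job is handed in, with the robot touching nothing.
It also fails if it takes over 51 s, if anything falls off the work surface, if the arm or the gripper's body presses on something with over 40 N, if the wrist force passes 120 N, or if a joint passes its speed limit or range.

## Working session

There is one attempt and no reset: what is moved stays moved. The work goes in short steps, Python scripts to look and compute and a shell command to move; the robot and the scene stay as the last step left them, time stands still between calls to the robot, and variables do not carry over. Pictures are saved under pics/ and viewed, at most 10 in all, crops included, and the job is handed in when it is done.

```bash
mkdir -p pics; ls
python3 - <<'E'
from station import *
import cv2, numpy as np
s=read_state(); print({k:np.round(v,3).tolist() for k,v in s.items()}, grip_point_offset)
for n in ["scene","top"]:
    c=read_camera(n); cv2.imwrite(f"pics/{n}0.png",c["color"][:,:,::-1]); np.savez(f"{n}0.npz",**c)
    print(n,c["mtx"].tolist(),np.round(c["eye"],3),np.round(c["rotation"],3).tolist())
E
```

```text
pics
{'clock': 0.0, 'joints': [1.116, 0.087, 0.175, 1.66, 0.0, 1.571], 'qvel': [-0.001, -0.0, -0.002, -0.001, 0.002, -0.001], 'joint_torque': [0.004, -52.039, 46.479, 0.017, 0.0, 0.0], 'eef_pos': [0.242, 0.494, 0.231], 'tcp_rot': [[-0.898, 0.439, -0.001], [0.439, 0.898, -0.001], [0.0, -0.001, -1.0]], 'force': [-0.241, -0.611, -0.564], 'ft_torque': [0.044, -0.051, 0.013], 'grasp_force': 0.0, 'opening': 0.085} 0.0187
scene [[489.1942641748069, 0.0, 320.7281526347566], [0.0, 489.1942641748069, 200.51122075702932], [0.0, 0.0, 1.0]] [1.092 0.394 1.073] [[-0.577, 0.674, -0.461], [0.816, 0.487, -0.31], [0.016, -0.556, -0.831]]
top [[462.79069524607075, 0.0, 319.9497591243241], [0.0, 462.79069524607075, 206.48106202097682], [0.0, 0.0, 1.0]] [0.393 0.033 1.564] [[0.006, -0.996, 0.084], [-1.0, -0.007, -0.01], [0.01, -0.084, -0.996]]
```

View pics/top0.png

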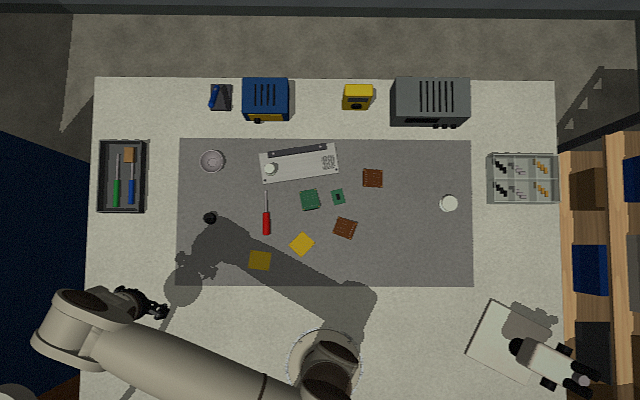

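View pics/scene0.png

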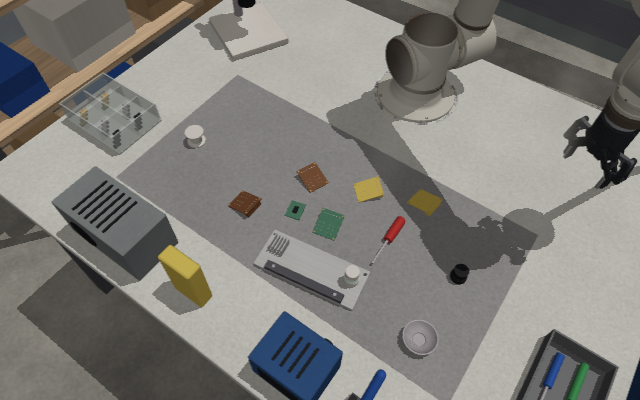

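Top: the stage is at (260–340, 143–185), with its dark rail at (268–328, 148–158). The jar is at (270,169) and the heatsink at (328,160). The green board is at (310,200), the spare board at (338,196) and the screwdriver at (267,215). The scene view shows the same layout, with the board at (328,223) and the stage at (310,270). Next I'll measure roughly, then go there for a wrist view.

```bash
cat > h.py <<'E'
import numpy as np, cv2
from station import *
def cam(n):
    s=read_state(); c=read_camera(n)
    if n=="wrist":
        R=np.array(s["tcp_rot"]); M=np.array(c["mount"])
        c["rotation"]=R@M[:3,:3]; c["eye"]=R@M[:3,3]+np.array(s["eef_pos"])
    return c
def ray(c,px,z):
    px=np.atleast_2d(np.array(px,float)); d=np.c_[px,np.ones(len(px))]@np.linalg.inv(c["mtx"]).T@np.array(c["rotation"]).T
    e=np.array(c["eye"]); return e+d*((z-e[2])/d[:,2])[:,None]
def cloud(c):
    v,u=np.mgrid[:400,:640]; p=np.stack([u,v,np.ones_like(u)],-1)@np.linalg.inv(c["mtx"]).T*c["depth"][...,None]
    return p@np.array(c["rotation"]).T+np.array(c["eye"])
def blobs(mask,amin=60):
    cs,_=cv2.findContours(mask.astype(np.uint8),cv2.RETR_EXTERNAL,cv2.CHAIN_APPROX_NONE)
    return sorted([k for k in cs if cv2.contourArea(k)>amin],key=cv2.contourArea,reverse=True)
def hsv(c): return cv2.cvtColor(c["color"],cv2.COLOR_RGB2HSV)
def green(c):
    h=hsv(c); return (h[...,0]>60)&(h[...,0]<95)&(h[...,1]>90)
E
python3 - <<'E'
from h import *
for n in ["top","scene"]:
    c=dict(np.load(n+"0.npz")); P=cloud(c)
    for k in blobs(green(c),40)[:4]:
        r=cv2.minAreaRect(k); b=cv2.boxPoints(r)
        print(n,"green",np.round(r[0]),np.round(r[1],1),np.round(ray(c,b,.01)[:,:2],3).tolist())
    h=hsv(c)
    st=(P[...,2]>.006)&(P[...,2]<.04)&(h[...,1]<40)&(h[...,2]>110)
    x0,y0,x1,y1=(250,135,350,192) if n=="top" else (245,225,375,312)
    m=np.zeros_like(st); m[y0:y1,x0:x1]=((h[...,2]>130)&(h[...,1]<40))[y0:y1,x0:x1]
    k=blobs(m)[0]; r=cv2.minAreaRect(k); print(n,"stage",r,np.round(ray(c,cv2.boxPoints(r),.012)[:,:2],3).tolist())
E
```

```text
top green [309. 199.] [19.7 16.9] [[0.575, 0.088], [0.585, 0.031], [0.519, 0.02], [0.51, 0.076]]
top green [338. 196.] [14.3 11.2] [[0.577, -0.017], [0.586, -0.054], [0.539, -0.066], [0.53, -0.029]]
top green [116. 193.] [ 5.8 26.3] [[0.521, 0.715], [0.609, 0.714], [0.608, 0.695], [0.52, 0.695]]
top stage ((298.45599365234375, 162.7066192626953), (30.310901641845703, 76.93924713134766), 81.46923065185547) [[0.703, 0.229], [0.744, -0.029], [0.641, -0.045], [0.6, 0.212]]
scene green [328. 224.] [22.3 26.6] [[0.591, 0.036], [0.517, 0.013], [0.506, 0.071], [0.58, 0.091]]
scene green [577. 382.] [ 9.8 40.5] [[0.609, 0.694], [0.515, 0.693], [0.511, 0.712], [0.605, 0.712]]
scene green [295. 210.] [13.4 17.4] [[0.592, -0.051], [0.541, -0.064], [0.538, -0.028], [0.588, -0.016]]
scene stage ((307.5, 268.0), (86.0, 125.0), 90.0) [[0.676, -0.114], [0.492, 0.142], [0.685, 0.263], [0.85, 0.033]]
```

```bash
python3 -m handwheel '{"deltas": [[0.3,-0.05,-0.033,0,-8],[0.3,-0.1,-0.067,0,-16],[0.3,-0.15,-0.1,0,-25],[0.3,-0.2,-0.133,0,-35],[0.3,-0.25,-0.166,0,-35]]}'
python3 - <<'E'
from h import *
s=read_state(); R=np.array(s["tcp_rot"]); c=read_camera("wrist"); print(np.round(c["mount"],3).tolist(),np.round(s["eef_pos"],4),np.round(R,3).tolist())
print("to target (tool axes)",np.round(R.T@(np.array([.48,.05,.231])-s["eef_pos"]),3), s["opening"])
E
```

```text
clock: 0.72
eef_pos: [0.3926, 0.2356, 0.2311]
tcp_rot: [[-0.987, -0.159, 0.0], [-0.159, 0.987, 0.0], [-0.0, 0.0, -1.0]]
force: [0.5, -0.1, -1.1]
opening: 0.0254
grasp_force: 0.0
[[-0.0, -0.961, -0.277, 0.072], [1.0, 0.0, -0.001, -0.001], [0.001, -0.277, 0.961, -0.143], [0.0, 0.0, 0.0, 1.0]] [0.3926 0.2356 0.2311] [[-0.987, -0.159, 0.0], [-0.159, 0.987, 0.0], [-0.0, 0.0, -1.0]]
to target (tool axes) [-0.057 -0.197  0.   ] 0.025396014240692478
```

```bash
python3 -m handwheel '{"deltas": [[0.3,-0.02,-0.05,0,0],[0.3,-0.045,-0.1,0,0],[0.3,-0.07,-0.15,0,0],[0.3,-0.09,-0.2,0,0],[0.3,-0.09,-0.2,0,0]]}'
python3 - <<'E'
from h import *
c=cam("wrist"); np.savez("w0.npz",**c); cv2.imwrite("pics/w0.png",c["color"][:,:,::-1]); print(c["mtx"].tolist(),c["eye"],read_state()["eef_pos"])
E
```

```text
clock: 1.4
eef_pos: [0.5131, 0.0508, 0.2302]
tcp_rot: [[-0.989, -0.151, -0.001], [-0.151, 0.989, -0.001], [0.002, -0.0, -1.0]]
force: [-0.7, -0.3, 0.2]
opening: 0.0257
grasp_force: 0.0
[[277.9372526943782, 0.0, 323.725031872694], [0.0, 277.9372526943782, 196.59678568105238], [0.0, 0.0, 1.0]] [0.44254182 0.03889543 0.37337112] [0.51234293 0.05231468 0.23053457]
```

View pics/w0.png

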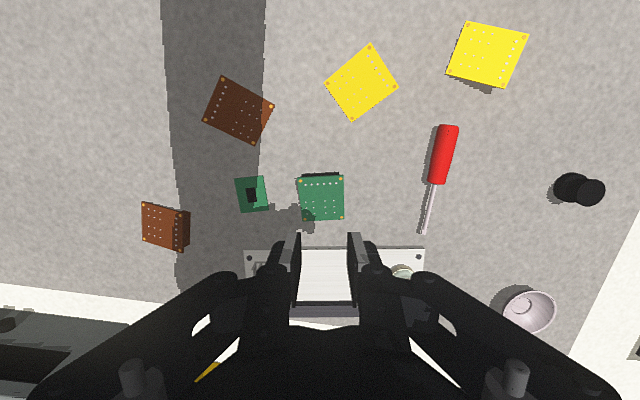

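The green board spans (297–345, 173–221), with its block edge up at row 173. The stage's front edge runs along row ~249 from column 243 to 425. The fingers sit at (290, 260) and (355, 260).

Run:
```python
from h import *
c=dict(np.load("w0.npz")); P=cloud(c)
k=[k for k in blobs(green(c),300)]
for q in k[:2]:
    r=cv2.minAreaRect(q); ap=cv2.approxPolyDP(q,5,True)[:,0]
    print(r,ap.tolist()); 
    for p in ap: print(p,np.round(ray(c,[p],.023)[0],4),np.round(ray(c,[p],.003)[0],4))
# stage front edge: bright rows
h=hsv(c)
g=c["color"].astype(float).mean(2)
pts=[]
for u in list(range(248,280,3))+list(range(372,422,3)):
    col=g[236:262,u]; d=np.diff(cv2.GaussianBlur(col[:,None],(1,5),0)[:,0]); pts.append((u,236+np.argmax(d)+.5))
vx,vy,x0,y0=cv2.fitLine(np.float32(pts),cv2.DIST_HUBER,0,.01,.01)[:,0]
print(pts[::4],vx,vy,x0,y0)
L=[(243,y0+(243-x0)*vy/vx),(424,y0+(424-x0)*vy/vx)]
W=ray(c,L,.012); print("stage L/R",np.round(W,4), "len",np.linalg.norm(W[1]-W[0]), "yaw",np.arctan2(-(W[1]-W[0])[0],(W[1]-W[0])[1]))
# end columns of the stage just inside the front edge
for v in (253,256,259): print(v, g[v,236:252].astype(int), g[v,416:434].astype(int))
im=c["color"][160:320,210:450,::-1]; cv2.imwrite("pics/w0c.png",cv2.resize(im,None,fx=3.3,fy=3.3))
```

```text
((320.9088439941406, 197.76797485351562), (43.99174499511719, 45.778743743896484), 86.98721313476562) [[342, 175], [297, 178], [303, 180], [302, 219], [343, 215], [343, 182], [337, 178]]
[342 175] [0.5099 0.0726 0.023 ] [0.5138 0.0745 0.003 ]
[297 178] [0.5226 0.016  0.023 ] [0.5271 0.0147 0.003 ]
[303 180] [0.524  0.0239 0.023 ] [0.5287 0.0231 0.003 ]
[302 219] [0.5773 0.0296 0.023 ] [0.585  0.0291 0.003 ]
[343 215] [0.5634 0.0831 0.023 ] [0.5703 0.0856 0.003 ]
[343 182] [0.5188 0.0754 0.023 ] [0.5232 0.0775 0.003 ]
[337 178] [0.5148 0.0669 0.023 ] [0.5189 0.0685 0.003 ]
((251.12754821777344, 193.88925170898438), (35.857704162597656, 28.55872344970703), 79.99201965332031) [[262, 176], [234, 179], [241, 212], [268, 209]]
[262 176] [ 0.5268 -0.0288  0.023 ] [ 0.5316 -0.0327  0.003 ]
[234 179] [ 0.5361 -0.0641  0.023 ] [ 0.5415 -0.07    0.003 ]
[241 212] [ 0.5798 -0.0521  0.023 ] [ 0.5876 -0.0573  0.003 ]
[268 209] [ 0.5701 -0.0169  0.023 ] [ 0.5774 -0.0201  0.003 ]
[(248, np.float64(259.5)), (260, np.float64(249.5)), (272, np.float64(242.5)), (375, np.float64(239.5)), (387, np.float64(248.5)), (399, np.float64(248.5)), (411, np.float64(248.5))] 0.9999756 -0.006985502 351.09293 248.83493
stage L/R [[ 0.6406 -0.0481  0.012 ]
 [ 0.5994  0.2074  0.012 ]] len 0.258793780152384 yaw 0.15964344875781414
253 [101 102  95  98  93  94  92 105 131 133 133 132 135 133 136 134] [240 245 247 246 240 234 232 234 217 183 173 169 167 176 169 172 170 172]
256 [ 93  91  94  99  98 105  95 105 138 140 122  65  47  47  46  81] [102  77  87 104  83 141 229 238 196 169 169 169 165 170 171 181 173 167]
259 [105  99  97  96  96  95  98  90 139 142 146  68  40  45  38  79] [242 216 173 159 232 240 236 232 181 166 173 176 181 178 181 178 177 175]
```

View pics/w0c.png

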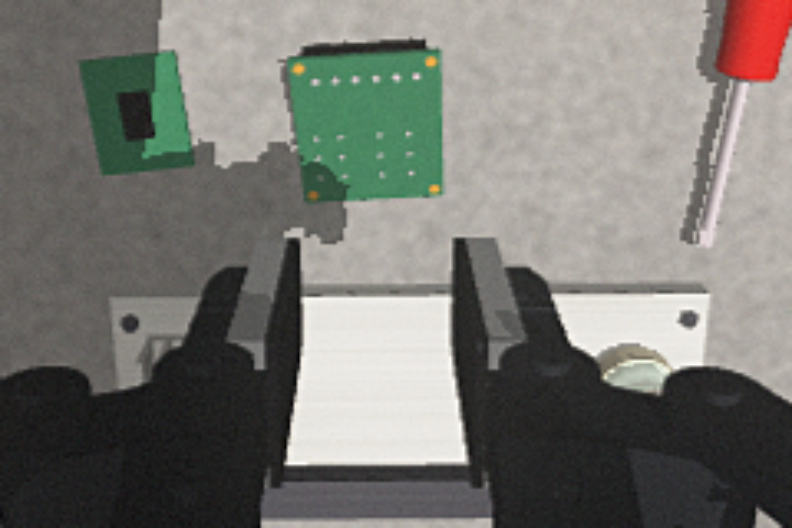

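The crop shows the two finger tips in front of the board. The board corners in full-image pixels are about (297.6,177.6), (343.6,175.2), (343.9,218.5) and (302.4,220.9). The heatsink at (260,265) and the jar at (405,270) are both clear of the lane.

```bash
cat >> h.py <<'E'
O=np.array([.620,.0797,0]); YAW=.1596
RS=np.array([[np.cos(YAW),-np.sin(YAW),0],[np.sin(YAW),np.cos(YAW),0],[0,0,1]])
def S(p): return (np.asarray(p)-O)@RS
def tcp():
    s=read_state(); R=np.array(s["tcp_rot"]); return np.round(S(s["eef_pos"])*1000,1), round(np.degrees(np.arctan2(-R[0,1],R[1,1])-YAW),2), np.round(RS.T@np.array(s["force"]),1), round(s["clock"],2)
E
python3 - <<'E'
from h import *
print("tcp stage mm, yaw err deg:",tcp())
c=dict(np.load("w0.npz"))
q=ray(c,[(297.6,177.6),(343.6,175.2)],.0229); r=ray(c,[(302.4,220.9),(343.9,218.5)],.0029)
print("block edge",S(q).round(4).tolist(),"plain",S(r).round(4).tolist())
c=cam("wrist"); M=np.array(c["mount"]); c["rotation"]=M[:3,:3]; c["eye"]=M[:3,3]; T=cloud(c)
m=(c["depth"]>0.03)&(T[...,2]<.02)&(T[...,2]>-.03)&(abs(T[...,1])<.06)
Q=T[m]; 
for lo in np.arange(-.03,.01,.004):
    k=Q[(Q[:,2]>=lo)&(Q[:,2]<lo+.004)]
    if len(k): print(round(lo,3),len(k),k.min(0).round(4),k.max(0).round(4))
E
```

```text
tcp stage mm, yaw err deg: (array([-110.6,   -9.9,  230.5]), np.float64(-0.38), array([ 0.4,  0.5, -0.7]), 1.45)
block edge [[-0.1068, -0.0467, 0.0229], [-0.1095, 0.0125, 0.0229]] plain [[-0.0397, -0.0439, 0.0029], [-0.0428, 0.015, 0.0029]]
-0.03 287 [-0.0089 -0.0278 -0.03  ] [ 0.0128  0.025  -0.026 ]
-0.026 280 [-0.0101 -0.0276 -0.026 ] [ 0.0128  0.0249 -0.022 ]
-0.022 253 [-0.01   -0.0277 -0.022 ] [ 0.013   0.0251 -0.018 ]
-0.018 243 [-0.0096 -0.0279 -0.018 ] [ 0.0129  0.0248 -0.014 ]
-0.014 210 [-0.0092 -0.0277 -0.014 ] [ 0.013   0.0248 -0.01  ]
-0.01 169 [-0.0092 -0.0264 -0.01  ] [ 0.0128  0.024  -0.006 ]
-0.006 66 [-0.0043 -0.0204 -0.0059] [ 0.0125  0.0175 -0.0021]
-0.002 8 [-0.0069 -0.0143 -0.0015] [-0.0048  0.0114  0.0007]
```

```bash
python3 -m handwheel '{"deltas": [[0.3,0.027,-0.007,0.05,-0.4],[0.3,0.027,-0.007,0.11,-0.4],[0.3,0.027,-0.007,0.17,-0.4],[0.3,0.027,-0.007,0.22,-0.4],[0.3,0.027,-0.007,0.22,-0.4]]}'; python3 -c "
from h import *
print(tcp())"
```

```text
clock: 2.12
eef_pos: [0.4832, 0.0434, 0.0083]
tcp_rot: [[-0.986, -0.164, -0.007], [-0.164, 0.986, -0.0], [0.007, 0.001, -1.0]]
force: [0.5, 0.6, -0.3]
opening: 0.0252
grasp_force: 0.0
(array([-140.8,  -14.1,    8.3]), np.float64(0.3), array([ 0.6,  0.6, -0.3]), 2.12)
```

```bash
python3 -m handwheel '{"deltas": [[0.3,-0.012,-0.002,-0.001,0],[0.3,-0.022,-0.002,-0.001,0],[0.3,-0.032,-0.002,-0.001,0],[0.3,-0.043,-0.002,-0.001,0],[0.3,-0.053,-0.002,-0.001,0]]}'
python3 - <<'E'
from h import *
print(tcp())
c=cam("wrist"); np.savez("w1.npz",**c); cv2.imwrite("pics/w1.png",cv2.resize(c["color"][130:330,190:470,::-1],None,fx=2.8,fy=2.8))
E
```

```text
clock: 2.75
eef_pos: [0.54, 0.0492, 0.0124]
tcp_rot: [[-0.987, -0.162, 0.0], [-0.162, 0.987, 0.0], [-0.0, 0.0, -1.0]]
force: [-1.4, -0.4, 1.3]
opening: 0.0256
grasp_force: 0.5
(array([-83.9, -17.4,  12.4]), np.float64(0.19), array([-1.4, -0.2,  1.3]), 2.75)
```

View pics/w1.png

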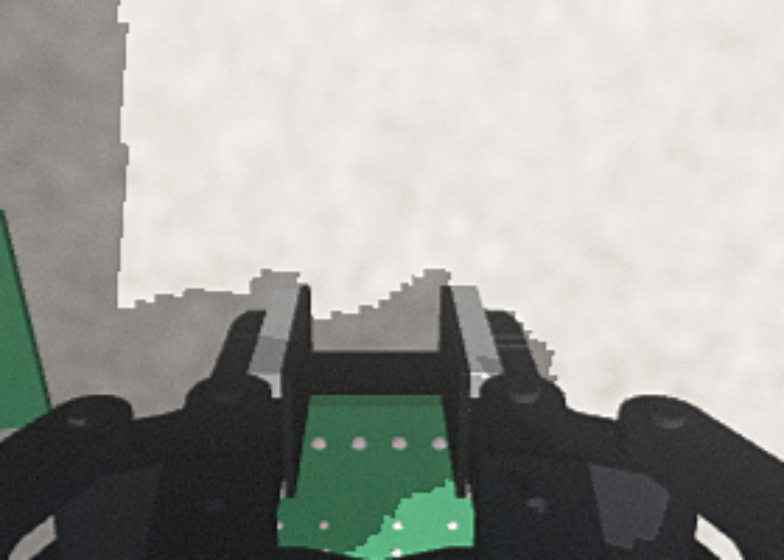

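The picture shows the fingers with the block's dark end face and the green edge at crop row 395 between them.

Run:
```python
from h import *
c=dict(np.load("w1.npz")); 
for z in (.019,.023): print(z,(S(ray(c,[(190+375/2.8,130+395/2.8)],z))*1000).round(1), "blockbottom",(S(ray(c,[(190+375/2.8,130+351/2.8)],.004))*1000).round(1))
P=S(cloud(c))*1000
for v in range(254,300,4): print(v,P[v,322].round(1),c["color"][v,322])
t=cam("top"); np.savez("t1.npz",**t)
k=[k for k in blobs(green(t),20)]
for q in k: print(cv2.boundingRect(q),(S(ray(t,q[:,0],.01))*1000).min(0).round(),(S(ray(t,q[:,0],.01))*1000).max(0).round())
```

```text
0.019 [[-73.4 -18.5  19. ]] blockbottom [[-75.  -18.5   4. ]]
0.023 [[-75.8 -18.5  23. ]] blockbottom [[-75.  -18.5   4. ]]
254 [-74.7 -19.7   1.6] [153 150 144]
258 [-74.  -19.7   5.4] [38 40 37]
262 [-73.6 -19.6   9.4] [46 42 42]
266 [-72.3 -19.6  11.7] [41 43 38]
270 [-71.9 -19.6  15.5] [41 32 30]
274 [-73.2 -19.5  21.7] [53 90 69]
278 [-70.8 -19.5  21.8] [ 59 106  78]
282 [-68.1 -19.5  21.5] [ 57 102  79]
286 [-64.6 -19.5  20.1] [ 60 105  77]
290 [-61.8 -19.5  19.7] [ 53 104  74]
294 [-58.3 -19.5  18.5] [ 57 108  77]
298 [-55.6 -19.5  18.5] [ 56 107  78]
(113, 180, 7, 27) [ -0. 610.  10.] [ 89. 640.  10.]
(332, 189, 13, 16) [-105. -130.   10.] [-55. -90.  10.]
```

```bash
python3 -m handwheel '{"deltas": [[0.3,-0.004,0,0,0],[0.3,-0.0065,0,0,0],[0.3,-0.0076,0,-0.003,0],[0.3,-0.0092,0,-0.0076,0],[0.3,-0.0092,0,-0.0076,0]]}'
python3 - <<'E'
from h import *
print(tcp())
c=cam("wrist"); P=S(cloud(c))*1000
for v in range(250,290,3): print(v,P[v,322].round(1),c["color"][v,322])
E
```

```text
clock: 3.48
eef_pos: [0.5482, 0.0506, 0.0204]
tcp_rot: [[-0.987, -0.162, 0.0], [-0.162, 0.987, 0.0], [-0.0, 0.0, -1.0]]
force: [-1.8, 0.9, -0.8]
opening: 0.0256
grasp_force: 1.0
(array([-75.5, -17.3,  20.4]), np.float64(0.2), array([-1.7,  1.1, -0.8]), 3.48)
250 [-64.2 -19.7   0.2] [153 149 144]
253 [-67.  -19.6   9.7] [48 48 44]
256 [-65.9 -19.6  11.4] [49 47 46]
259 [-65.5 -19.6  14.4] [47 47 43]
262 [-65.1 -19.5  17.2] [45 46 43]
265 [-64.2 -19.5  19.1] [38 36 38]
268 [-65.8 -19.5  25. ] [55 99 73]
271 [-65.3 -19.5  27.4] [57 99 74]
274 [-63.1 -19.5  26.9] [ 64 109  82]
277 [-60.  -19.5  25. ] [ 59 105  75]
280 [-57.6 -19.5  24.2] [ 55 102  71]
283 [-54.9 -19.5  23.2] [ 52 104  73]
286 [-52.7 -19.5  22.8] [ 53 103  73]
289 [-49.9 -19.5  21.6] [ 60 107  77]
```

```bash
python3 -m handwheel '{"deltas": [[0.3,-0.001,0,0,0],[0.3,-0.002,0,0,0],[0.3,-0.003,0,0,0],[0.3,-0.003,0,0,0]]}'
python3 - <<'E'
from h import *
print(tcp())
c=cam("wrist"); P=S(cloud(c))*1000
for v in range(250,290,3): print(v,P[v,322].round(1),c["color"][v,322])
E
```

```text
clock: 4.03
eef_pos: [0.5483, 0.0507, 0.0188]
tcp_rot: [[-0.987, -0.162, -0.006], [-0.162, 0.987, -0.001], [0.006, 0.0, -1.0]]
force: [-13.2, -2.0, 4.5]
opening: 0.0254
grasp_force: 6.8
(array([-75.4, -17.3,  18.8]), np.float64(0.19), array([-13.4,   0.1,   4.5]), 4.03)
250 [-65.7 -19.6   1.4] [157 153 148]
253 [-67.  -19.6   8.2] [45 44 45]
256 [-66.5 -19.5  11.1] [46 49 48]
259 [-65.3 -19.5  12.6] [46 51 43]
262 [-64.9 -19.5  15.5] [44 46 44]
265 [-63.9 -19.5  17.1] [44 39 41]
268 [-65.6 -19.5  23.5] [56 96 69]
271 [-64.9 -19.5  25.4] [ 62 110  79]
274 [-63.  -19.5  25.3] [ 61 106  76]
277 [-60.1 -19.5  23.8] [ 61 104  77]
280 [-57.4 -19.5  22.5] [ 59 107  78]
283 [-54.9 -19.5  21.7] [52 99 70]
286 [-52.8 -19.5  21.4] [ 60 110  79]
289 [-50.5 -19.5  20.9] [ 60 104  79]
```

```bash
python3 -m handwheel '{"deltas": [[0.3,-0.0002,0,-0.0025,0],[0.3,-0.0012,0,-0.005,0],[0.3,-0.0024,0,-0.0078,0],[0.3,-0.0044,0,-0.012,0],[0.3,-0.0044,0,-0.012,0]]}'
python3 - <<'E'
from h import *
print(tcp())
c=cam("wrist"); P=S(cloud(c))*1000
for v in range(244,290,3): print(v,P[v,322].round(1),c["color"][v,322])
E
```

```text
clock: 4.7
eef_pos: [0.5538, 0.0516, 0.0319]
tcp_rot: [[-0.987, -0.162, -0.003], [-0.162, 0.987, -0.001], [0.004, 0.0, -1.0]]
force: [-11.3, -2.2, 6.3]
opening: 0.026
grasp_force: 5.8
(array([-69.8, -17.2,  31.9]), np.float64(0.19), array([-11.6,  -0.4,   6.3]), 4.7)
244 [-57.8 -19.7   1.1] [145 139 136]
247 [-65.1 -19.6  20.5] [51 49 48]
250 [-63.9 -19.6  22.1] [43 42 43]
253 [-63.2 -19.5  24.6] [49 48 49]
256 [-62.  -19.5  26.2] [39 42 40]
259 [-61.1 -19.5  28.1] [42 41 41]
262 [-59.8 -19.5  29.4] [43 44 38]
265 [-59.3 -19.5  31.9] [46 44 39]
268 [-60.6 -19.4  37.5] [ 53 102  75]
271 [-59.4 -19.4  38.6] [ 63 108  78]
274 [-55.9 -19.5  35.9] [51 97 73]
277 [-53.5 -19.5  35.2] [ 57 100  74]
280 [-50.6 -19.5  33.6] [52 97 71]
283 [-46.9 -19.5  31. ] [ 59 102  78]
286 [-43.7 -19.5  29.3] [56 95 72]
289 [-40.1 -19.5  27.1] [53 97 71]
```

```bash
python3 -m handwheel '{"deltas": [[0.3,-0.0025,0,-0.0038,0],[0.3,-0.0053,0,-0.0075,0],[0.3,-0.0084,0,-0.011,0],[0.3,-0.0117,0,-0.014,0],[0.3,-0.0117,0,-0.014,0]]}'
python3 - <<'E'
from h import *
print(tcp())
c=cam("wrist"); P=S(cloud(c))*1000
for v in range(241,290,3): print(v,P[v,322].round(1),c["color"][v,322])
E
```

```text
clock: 5.38
eef_pos: [0.5675, 0.0538, 0.0461]
tcp_rot: [[-0.987, -0.162, 0.001], [-0.162, 0.987, 0.0], [-0.001, -0.0, -1.0]]
force: [-0.5, -1.0, 1.0]
opening: 0.0259
grasp_force: 0.7
(array([-55.9, -17.3,  46.1]), np.float64(0.2), array([-0.6, -0.9,  1. ]), 5.38)
241 [-39.1 -19.8   0.9] [144 143 141]
244 [-56.1 -19.6  41. ] [57 58 55]
247 [-54.7 -19.6  42. ] [53 52 47]
250 [-53.3 -19.6  43. ] [54 51 52]
253 [-52.2 -19.5  44.7] [50 51 48]
256 [-50.9 -19.5  45.7] [53 54 56]
259 [-49.3 -19.5  46.4] [49 48 51]
262 [-48.2 -19.5  47.7] [51 52 48]
265 [-46.9 -19.5  48.9] [45 45 42]
268 [-127.8  -18.7  189.1] [50 48 48]
271 [-46.2 -19.5  54. ] [ 68 118  86]
274 [-45.5 -19.5  55.9] [ 67 111  81]
277 [-41.4 -19.5  52.4] [65 94 78]
280 [-33.6 -19.5  43.3] [66 96 73]
283 [-23.4 -19.6  30.9] [58 88 68]
286 [-12.  -19.7  17.4] [57 84 64]
289 [  0.6 -19.7   2.5] [140 142 136]
```

```bash
python3 -m handwheel '{"deltas": [[0.3,-0.0015,0,0,0],[0.3,-0.0055,0,-0.003,0],[0.3,-0.0095,0,-0.0056,0],[0.3,-0.0136,0,-0.008,0],[0.3,-0.0179,0,-0.0102,0]]}'
python3 - <<'E'
from h import *
print(tcp())
c=cam("wrist"); P=S(cloud(c))*1000
for v in range(241,293,3): print(v,P[v,322].round(1),c["color"][v,322])
E
```

```text
clock: 6.05
eef_pos: [0.5843, 0.0565, 0.0579]
tcp_rot: [[-0.987, -0.162, -0.0], [-0.162, 0.987, -0.0], [0.0, -0.0, -1.0]]
force: [-10.1, -0.7, 18.3]
opening: 0.0255
grasp_force: 10.5
(array([-39. , -17.3,  57.9]), np.float64(0.19), array([-10.1,   0.9,  18.3]), 6.05)
241 [-16.4 -19.9   0.2] [131 129 126]
244 [-40.5 -19.6  55.4] [87 85 84]
247 [-38.9 -19.5  56.1] [58 58 57]
250 [-37.6 -19.5  57.1] [68 63 63]
253 [-35.5 -19.5  56.8] [59 60 58]
256 [-34.1 -19.5  57.8] [62 56 61]
259 [-32.5 -19.5  58.3] [65 60 64]
262 [-30.4 -19.5  58. ] [62 61 61]
265 [-29.3 -19.5  59.4] [62 57 60]
268 [-28.2 -19.5  60.8] [64 61 58]
271 [-26.  -19.5  60.3] [68 63 61]
274 [-27.3 -19.5  65.5] [ 83 127  96]
277 [-25.9 -19.5  66.3] [ 74 119  88]
280 [ 10.6 -19.8  12.6] [255 255 255]
283 [ 12.7 -19.8  13.5] [252 252 250]
286 [ 15.8 -19.8  12.9] [252 252 249]
289 [ 19.1 -19.8  11.9] [253 252 250]
292 [ 21.7 -19.8  12.1] [253 252 250]
```

```bash
python3 -m handwheel '{"deltas": [[0.3,-0.001,0,-0.002,0],[0.3,-0.0035,0,-0.0037,0],[0.3,-0.008,0,-0.005,0],[0.3,-0.0127,0,-0.006,0],[0.3,-0.0175,0,-0.0067,0]]}'
python3 - <<'E'
from h import *
print(tcp())
c=cam("wrist"); P=S(cloud(c))*1000
for v in range(247,293,3): print(v,P[v,322].round(1),c["color"][v,322])
E
```

```text
clock: 6.72
eef_pos: [0.6031, 0.0595, 0.0649]
tcp_rot: [[-0.987, -0.162, 0.003], [-0.162, 0.987, 0.0], [-0.003, -0.0, -1.0]]
force: [-3.7, 0.2, 14.4]
opening: 0.0259
grasp_force: 7.7
(array([-19.9, -17.2,  64.9]), np.float64(0.2), array([-3.6,  0.8, 14.4]), 6.72)
247 [-21.3 -19.5  66.2] [39 39 36]
250 [-19.4 -19.5  65.9] [46 42 41]
253 [-17.2 -19.5  65.3] [47 44 44]
256 [-14.8 -19.5  64.4] [46 44 43]
259 [-13.3 -19.5  65.2] [40 42 39]
262 [-11.5 -19.5  65.4] [37 38 38]
265 [ -9.6 -19.5  65.5] [46 46 43]
268 [ -7.9 -19.4  65.9] [45 43 44]
271 [ -6.1 -19.4  66.1] [50 72 55]
274 [ -6.7 -19.4  70.3] [54 87 67]
277 [ -5.  -19.4  70.5] [60 95 70]
280 [ 34.6 -19.7  12.6] [255 254 252]
283 [ 37.1 -19.7  12.9] [244 242 239]
286 [ 40.4 -19.7  12.1] [247 246 242]
289 [ 42.4 -19.7  13.2] [243 242 238]
292 [ 45.9 -19.7  12.3] [243 242 237]
```

```bash
python3 -m handwheel '{"deltas": [[0.3,-0.003,0,-0.0006,0],[0.3,-0.008,0,-0.001,0],[0.3,-0.013,0,-0.001,0],[0.3,-0.018,0,-0.001,0],[0.3,-0.022,0,-0.001,0]]}'
python3 - <<'E'
from h import *
print(tcp())
c=cam("wrist"); P=S(cloud(c))*1000
for v in range(247,293,3): print(v,P[v,322].round(1),c["color"][v,322])
E
```

```text
clock: 7.4
eef_pos: [0.6261, 0.0633, 0.0674]
tcp_rot: [[-0.987, -0.162, 0.007], [-0.162, 0.987, 0.001], [-0.007, -0.0, -1.0]]
force: [0.4, -0.3, 18.3]
opening: 0.0256
grasp_force: 9.0
(array([  3.4, -17.2,  67.4]), np.float64(0.2), array([ 0.3, -0.4, 18.3]), 7.4)
247 [  2.1 -19.4  68.4] [41 39 40]
250 [  4.7 -19.5  67. ] [39 38 32]
253 [  6.7 -19.5  66.7] [34 34 36]
256 [  9.2 -19.5  65.7] [34 36 33]
259 [ 11.5 -19.5  65. ] [37 39 36]
262 [ 14.3 -19.5  63.6] [34 32 30]
265 [ 15.7 -19.5  64.5] [45 77 56]
268 [ 16.9 -19.4  65.9] [50 74 57]
271 [ 18.5 -19.4  66.5] [45 80 59]
274 [ 53.7 -19.8  13.5] [253 249 246]
277 [ 57.5 -19.8  11.8] [239 238 234]
280 [ 59.7 -19.8  12.8] [239 236 232]
283 [ 62.6 -19.8  12.5] [242 240 237]
286 [ 65.8 -19.7  12. ] [241 239 236]
289 [ 68.8 -19.7  11.7] [242 240 236]
292 [ 71.7 -19.7  11.7] [243 241 238]
```

```bash
python3 -m handwheel '{"deltas": [[0.3,-0.002,0,-0.003,0],[0.3,-0.004,0,-0.008,0],[0.3,-0.004,0,-0.02,0],[0.3,0.02,0,-0.06,0],[0.3,0.06,0,-0.06,0]]}'
python3 - <<'E'
from h import *
print(tcp())
c=cam("wrist"); np.savez("w2.npz",**c); cv2.imwrite("pics/w2.png",cv2.resize(c["color"][130:330,190:470,::-1],None,fx=2.8,fy=2.8)); P=S(cloud(c))*1000
for v in range(220,293,6): print(v,P[v,322].round(1),c["color"][v,322])
E
```

```text
clock: 8.07
eef_pos: [0.5657, 0.0534, 0.127]
tcp_rot: [[-0.987, -0.163, 0.005], [-0.163, 0.987, 0.0], [-0.005, -0.0, -1.0]]
force: [0.6, 0.2, -0.7]
opening: 0.0256
grasp_force: 0.0
(array([-57.8, -17.3, 127. ]), np.float64(0.21), array([ 0.7,  0.1, -0.7]), 8.07)
220 [-26.2 -20.4   1.4] [121 120 115]
226 [-19.2 -20.4   0.3] [121 120 115]
232 [-19.1 -20.3  15.7] [56 97 70]
238 [-12.4 -20.3  15.2] [59 98 77]
244 [ -5.7 -20.2  15. ] [57 99 72]
250 [  0.6 -20.2  15.7] [58 92 68]
256 [  7.5 -20.2  15.4] [ 97 183 133]
262 [ 14.2 -20.2  15.6] [ 85 166 119]
268 [ 21.9 -20.2  14.2] [ 83 164 116]
274 [ 28.5 -20.2  15. ] [ 85 159 118]
280 [ 31.9 -20.1  20.8] [35 33 28]
286 [ 33.  -20.1  29.5] [29 31 29]
292 [ 38.1 -20.1  32.2] [255 253 253]
```

View pics/w2.png

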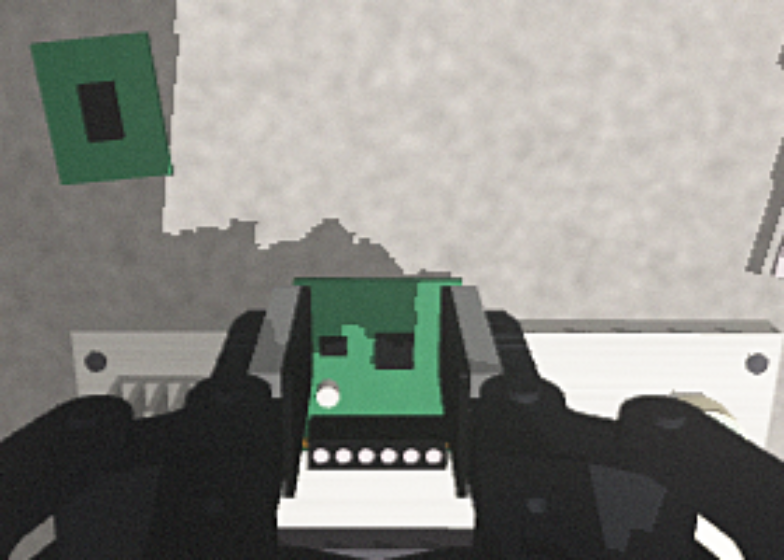

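It flipped: the board now lies component side up on the stage. Its plain edge is at crop row 278 (stage x ≈ −19 mm) and the block face is at row ~420–440 (x ≈ 32 mm), so about 37 mm of push remains.

```bash
python3 -m handwheel '{"deltas": [[0.3,-0.05,0,0.01,0],[0.3,-0.066,0,0.04,0],[0.3,-0.066,0,0.07,0],[0.3,-0.066,0,0.095,0],[0.3,-0.066,0,0.095,0]]}'
python3 - <<'E'
from h import *
print(tcp())
c=cam("wrist"); P=S(cloud(c))*1000
for v in range(210,293,5): print(v,P[v,322].round(1),c["color"][v,322])
E
```

```text
clock: 8.75
eef_pos: [0.6282, 0.0639, 0.0268]
tcp_rot: [[-0.987, -0.162, -0.004], [-0.162, 0.987, -0.0], [0.004, 0.0, -1.0]]
force: [-0.6, -0.3, -0.2]
opening: 0.0253
grasp_force: 0.0
(array([  5.6, -16.9,  26.8]), np.float64(0.2), array([-0.6, -0.2, -0.2]), 8.75)
210 [-13.6 -19.3  16. ] [ 90 166 120]
215 [-10.3 -19.3  15.5] [ 91 168 122]
220 [ -7.4 -19.3  15.9] [ 85 164 119]
225 [ -4.1 -19.3  15.6] [ 87 161 116]
230 [ -0.8 -19.3  15.5] [ 91 175 128]
235 [  2.4 -19.3  15.6] [ 95 179 129]
240 [  5.4 -19.3  16. ] [51 97 68]
245 [  9.3 -19.3  14.8] [ 56 102  70]
250 [ 12.7 -19.3  14.8] [ 56 104  73]
255 [ 16.2 -19.2  14.6] [52 95 69]
260 [ 19.7 -19.2  14.4] [53 91 62]
265 [ 22.6 -19.2  15.4] [55 96 72]
270 [ 26.3 -19.2  15.1] [54 91 67]
275 [ 30.5 -19.2  14. ] [49 91 69]
280 [ 33.1 -19.2  15.6] [22 26 23]
285 [ 32.9 -19.2  21.3] [30 31 30]
290 [ 32.8 -19.1  26.6] [27 31 28]
```

```bash
python3 -m handwheel '{"deltas": [[0.3,-0.006,0,0.005,0],[0.3,-0.014,0,0.005,0],[0.3,-0.022,0,0.005,0],[0.3,-0.03,0,0.005,0],[0.3,-0.036,0,0.005,0]]}'; python3 -c "
from h import *
print(tcp())"; python3 -m handwheel '{"deltas": [[0.3,-0.004,0,0,0],[0.3,-0.008,0,0,0],[0.3,-0.011,0,0,0],[0.3,-0.014,0,0,0],[0.3,-0.014,0,0,0]]}'
python3 - <<'E'
from h import *
print(tcp())
c=cam("wrist"); P=S(cloud(c))*1000
for v in range(205,293,4): print(v,P[v,322].round(1),c["color"][v,322])
E
```

```text
clock: 9.43
eef_pos: [0.6657, 0.07, 0.0238]
tcp_rot: [[-0.987, -0.162, 0.0], [-0.162, 0.987, 0.0], [-0.0, 0.0, -1.0]]
force: [-1.5, -0.3, -0.0]
opening: 0.0258
grasp_force: 0.4
(array([ 43.6, -16.9,  23.8]), np.float64(0.2), array([-1.5, -0.1, -0. ]), 9.43)
clock: 10.05
eef_pos: [0.6791, 0.0721, 0.0237]
tcp_rot: [[-0.987, -0.162, 0.0], [-0.162, 0.987, 0.0], [-0.0, 0.0, -1.0]]
force: [-0.3, -0.3, 0.1]
opening: 0.0254
grasp_force: 0.0
(array([ 57.2, -16.9,  23.7]), np.float64(0.2), array([-0.3, -0.3,  0.1]), 10.05)
205 [ 34.2 -19.2  15. ] [51 87 66]
209 [ 36.5 -19.2  15.6] [ 78 158 110]
213 [ 38.9 -19.2  15.4] [ 80 157 114]
217 [ 41.4 -19.2  15.4] [ 60 108  79]
221 [ 43.9 -19.2  15.2] [ 56 104  73]
225 [ 46.3 -19.2  15.4] [45 80 58]
229 [ 48.7 -19.2  15.9] [ 71 143 103]
233 [ 51.2 -19.2  15.9] [ 77 145 105]
237 [ 54.1 -19.2  15.2] [ 70 137  98]
241 [ 57.  -19.2  14.6] [42 78 58]
245 [ 58.6 -19.2  16.6] [43 76 50]
249 [ 61.2 -19.2  16.6] [39 77 52]
253 [ 64.6 -19.2  15.2] [43 82 56]
257 [ 67.2 -19.2  15.2] [32 52 42]
261 [ 67.2 -19.1  20. ] [20 28 20]
265 [ 67.1 -19.1  24.9] [18 19 19]
269 [ 67.2 -19.1  29. ] [19 24 24]
273 [ 68.2 -19.   31.5] [22 26 23]
277 [ 70.9 -19.   31.2] [14 13 17]
281 [ 73.6 -19.   31. ] [103  99 103]
285 [ 75.8 -19.   31.4] [20 16 18]
289 [ 78.7 -19.   31. ] [19 18 23]
```

```bash
python3 -m handwheel '{"deltas": [[0.3,-0.001,0,0,0],[0.3,-0.002,0,0,0],[0.3,-0.003,0,0,0],[0.3,-0.004,0,0,0],[0.3,-0.004,0,0,0]]}'; python3 -c "
from h import *
print(tcp())"
```

```text
clock: 10.72
eef_pos: [0.6823, 0.0727, 0.024]
tcp_rot: [[-0.987, -0.162, -0.001], [-0.162, 0.987, -0.0], [0.001, 0.0, -1.0]]
force: [-5.1, -0.9, 4.3]
opening: 0.0258
grasp_force: 2.9
(array([ 60.4, -16.8,  24. ]), np.float64(0.19), array([-5.2, -0.1,  4.3]), 10.72)
```

```bash
python3 -m handwheel '{"deltas": [[0.3,-0.001,0,0,0],[0.3,-0.002,0,0,0],[0.3,-0.002,0,0,0],[0.3,-0.002,0,0,0]]}'; python3 -c "
from h import *
print(tcp())"; python3 -m handwheel '{"deltas": [[0.3,0.004,0,0,0],[0.3,0.012,0,-0.002,0],[0.3,0.03,0,-0.05,0],[0.3,0.08,0,-0.1,0],[0.3,0.13,0,-0.12,0]]}'
python3 - <<'E'
from h import *
print(tcp())
c=cam("wrist"); np.savez("w3.npz",**c); cv2.imwrite("pics/w3.png",cv2.resize(c["color"][190:390,190:470,::-1],None,fx=2.8,fy=2.8))
t=cam("top"); cv2.imwrite("pics/t3.png",cv2.resize(t["color"][130:250,200:360,::-1],None,fx=4.5,fy=4.5))
E
```

```text
clock: 11.22
eef_pos: [0.6833, 0.0728, 0.0248]
tcp_rot: [[-0.987, -0.162, -0.003], [-0.162, 0.987, -0.0], [0.003, -0.0, -1.0]]
force: [-12.9, -1.5, 11.0]
opening: 0.0257
grasp_force: 6.8
(array([ 61.4, -16.8,  24.8]), np.float64(0.19), array([-13. ,   0.6,  11. ]), 11.22)
clock: 11.85
eef_pos: [0.5562, 0.0519, 0.146]
tcp_rot: [[-0.987, -0.162, 0.003], [-0.162, 0.987, 0.0], [-0.003, -0.0, -1.0]]
force: [0.1, 0.3, 0.5]
opening: 0.0257
grasp_force: 0.0
(array([-67.4, -17.3, 146. ]), np.float64(0.2), array([0.2, 0.3, 0.5]), 11.85)
```

View pics/w3.png

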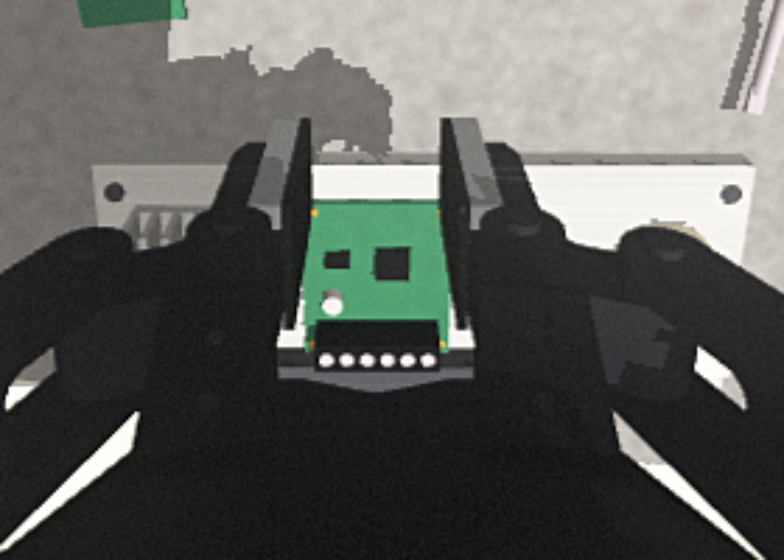

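The board is component side up with its block against the rail (crop (375,335)), and there is a strip of bare plate in front of its plain edge. I'll shift the arm for an unobstructed measurement.

```bash
python3 -m handwheel '{"deltas": [[0.3,0,0.05,-0.02,0],[0.3,0,0.1,-0.04,0],[0.3,0,0.13,-0.04,0],[0.3,0,0.13,-0.04,0]]}'
python3 - <<'E'
from h import *
print(tcp())
c=cam("wrist"); np.savez("w4.npz",**c)
for n,k in (("w",c),("t",cam("top"))):
    q=[b for b in blobs(green(k),100)]
    for b in q:
        w=S(ray(k,b[:,0],.015))*1000; print(n,cv2.boundingRect(b),w.min(0).round(1),w.max(0).round(1))
    m=[b for b in q if -60<(S(ray(k,b[:,0].mean(0),.015))*1000)[0,1]<20 and (S(ray(k,b[:,0].mean(0),.015))*1000)[0,0]>0]
    for b in m:
        w=(S(ray(k,b[:,0],.015))*1000)[:,:2]
        e=w[(w[:,0]<w[:,0].min()+6)&(abs(w[:,1]-w[:,1].mean())<22)]; p=np.polyfit(e[:,1],e[:,0],1); print("plain edge x at y=-17:",np.polyval(p,-17),"slope",p[0])
u=np.array(cv2.boundingRect(m[0])) if m else None
cv2.imwrite("pics/w4.png",cv2.resize(c["color"][150:350,0:320,::-1],None,fx=2.5,fy=2.5))
E
```

```text
clock: 12.45
eef_pos: [0.5353, 0.1821, 0.1834]
tcp_rot: [[-0.986, -0.165, 0.0], [-0.165, 0.986, 0.0], [-0.0, 0.0, -1.0]]
force: [0.2, 0.1, -0.2]
opening: 0.0253
grasp_force: 0.0
(array([-67.4, 114.5, 183.4]), np.float64(0.36), array([ 0.2,  0.1, -0.2]), 12.45)
w (109, 146, 45, 44) [-106.3 -126.2   15. ] [-56.9 -83.4  15. ]
w (193, 246, 52, 36) [ 14.7 -47.4  15. ] [64.2 12.7 15. ]
plain edge x at y=-17: 15.798638374992125 slope -0.010468734987345435
t (295, 156, 19, 18) [ 16.2 -42.3  15. ] [77.2 12.9 15. ]
t (331, 189, 14, 16) [-105.1 -129.5   15. ] [-56.  -89.4  15. ]
t (113, 180, 7, 27) [ -1.1 608.1  15. ] [ 88.1 638.1  15. ]
plain edge x at y=-17: 18.321725736692315 slope -0.027406740046734324
```

View pics/w4.png

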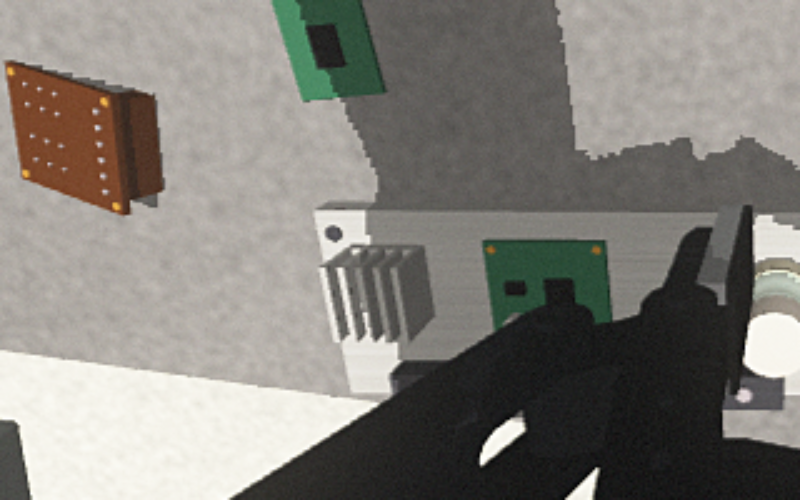

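The board is undisturbed at crop (547,280), and the heatsink and spare board are in place. I'll check that the plain edge is parallel to the stage front and 15 mm from it.

```bash
python3 -m handwheel '{"deltas": [[0.3,0.05,0.03,-0.02,0],[0.3,0.09,0.05,-0.03,0],[0.3,0.09,0.05,-0.03,0]]}' >/dev/null
python3 - <<'E'
from h import *
def edge(g,us,v0,v1,z,c):
    pts=[]
    for u in us:
        d=cv2.GaussianBlur(g[v0:v1,u][:,None],(1,5),0)[:,0]; d=np.abs(np.gradient(d)); i=int(np.argmax(d[2:-2]))+2
        a,b,e=d[i-1:i+2]; pts.append((u,v0+i+.5*(a-e)/(a-2*b+e+1e-9)))
    w=(S(ray(c,pts,z))*1000)[:,:2]; w=w[abs(w[:,0]-np.median(w[:,0]))<2.5]; p=np.polyfit(w[:,1],w[:,0],1); return p, w.std(0)[0]
for i in range(2):
    c=cam("wrist"); b=[b for b in blobs(green(c),100) if (S(ray(c,b[:,0].mean(0),.015)))[0,0]>0][0]
    x,y,W,H=cv2.boundingRect(b); sat=hsv(c)[...,1].astype(float); g=c["color"].astype(float).mean(2)
    pe,s1=edge(sat,range(x+5,x+W-5),y-6,y+10,.015,c)
    print("board bbox",x,y,W,H,"plain edge x(-17)",np.polyval(pe,-17).round(2),"slope",pe[0].round(4),s1.round(2))
    fe,s2=edge(g,range(x-25,x+W+25),y-24,y-6,.012,c)
    print("front edge x(-17)",np.polyval(fe,-17).round(2),"slope",fe[0].round(4),s2.round(2))
    wb=(S(ray(c,b[:,0],.015))*1000); print("y range",wb.min(0).round(1),wb.max(0).round(1), tcp()[0])
    if i==0: cv2.imwrite("pics/w5.png",cv2.resize(c["color"][y-30:y+90,max(x-80,0):x+160,::-1],None,fx=3.3,fy=3.3))
E
```

```text
board bbox 616 291 24 52 plain edge x(-17) -26.0 slope 0.0637 0.55Traceback (most recent call last):
  File "<stdin>", line 13, in <module>
  File "<stdin>", line 5, in edge
IndexError: index 640 is out of bounds for axis 1 with size 640
```

Picked the wrong blob, so I'll filter by the board's y position too.

Run:
```python
from h import *
def edge(g,us,v0,v1,z,c):
    pts=[]
    for u in us:
        d=cv2.GaussianBlur(g[v0:v1,u][:,None],(1,5),0)[:,0]; d=np.abs(np.gradient(d)); i=int(np.argmax(d[2:-2]))+2
        a,b,e=d[i-1:i+2]; pts.append((u,v0+i+.5*(a-e)/(a-2*b+e+1e-9)))
    w=(S(ray(c,pts,z))*1000)[:,:2]; w=w[abs(w[:,0]-np.median(w[:,0]))<2.5]; p=np.polyfit(w[:,1],w[:,0],1); return p, w.std(0)[0]
c=cam("wrist"); q=[(b,S(ray(c,b[:,0].mean(0),.015))[0]) for b in blobs(green(c),100)]; b=[b for b,m in q if m[0]>0 and abs(m[1]+.017)<.03][0]
x,y,W,H=cv2.boundingRect(b); sat=hsv(c)[...,1].astype(float); g=c["color"].astype(float).mean(2)
pe,s1=edge(sat,range(x+5,x+W-5),y-6,y+10,.015,c)
print("bbox",x,y,W,H,"plain",np.polyval(pe,-17).round(2),pe[0].round(4),s1.round(2))
cv2.imwrite("pics/w5.png",cv2.resize(c["color"][y-30:y+90,max(x-80,0):x+160,::-1],None,fx=3.3,fy=3.3))
fe,s2=edge(g,range(x-25,x+W+25),y-24,y-5,.012,c)
print("front",np.polyval(fe,-17).round(2),fe[0].round(4),s2.round(2))
wb=S(ray(c,b[:,0],.015))*1000; print(wb.min(0).round(1),wb.max(0).round(1),tcp())
```

```text
Traceback (most recent call last):
IndexError: list index out of range
```

Run:
```python
from h import *
print(tcp())
def edge(g,us,v0,v1,z,c):
    pts=[]
    for u in us:
        d=cv2.GaussianBlur(g[v0:v1,u][:,None],(1,5),0)[:,0]; d=np.abs(np.gradient(d)); i=int(np.argmax(d[2:-2]))+2
        a,b,e=d[i-1:i+2]; pts.append((u,v0+i+.5*(a-e)/(a-2*b+e+1e-9)))
    w=(S(ray(c,pts,z))*1000)[:,:2]; w=w[abs(w[:,0]-np.median(w[:,0]))<2.5]; p=np.polyfit(w[:,1],w[:,0],1); return p.round(4), np.polyval(p,-17).round(2), w.std(0)[0].round(2), len(w)
c=dict(np.load("w4.npz")); sat=hsv(c)[...,1].astype(float); g=c["color"].astype(float).mean(2)
print("plain",edge(sat,range(198,240),240,256,.015,c)); print("front",edge(g,range(155,275),228,242,.012,c))
t=cam("top"); print("occl:",[cv2.boundingRect(b) for b in blobs(green(t),60)])
s=cam("scene"); q=[(b,S(ray(s,b[:,0].mean(0),.015))[0]) for b in blobs(green(s),60)]
print([(cv2.boundingRect(b),m.round(3)) for b,m in q])
a=cv2.resize(s["color"][215:315,240:380,::-1],None,fx=5,fy=5); cv2.imwrite("pics/s5.png",a)
```

```text
(array([-157.3,  161.7,  213.8]), np.float64(0.17), array([-0.3, -0.5, -0.3]), 13.03)
plain (array([5.00000e-04, 1.45552e+01]), np.float64(14.55), np.float64(0.2), 42)
front (array([3.000e-04, 5.065e-01]), np.float64(0.5), np.float64(0.13), 120)
occl: [(295, 154, 19, 20), (331, 189, 14, 16), (113, 180, 7, 27)]
[((294, 249, 28, 28), array([ 0.046, -0.013,  0.015])), ((566, 362, 24, 38), array([0.043, 0.622, 0.015])), ((286, 201, 19, 19), array([-0.07 , -0.107,  0.015]))]
```

View pics/s5.png

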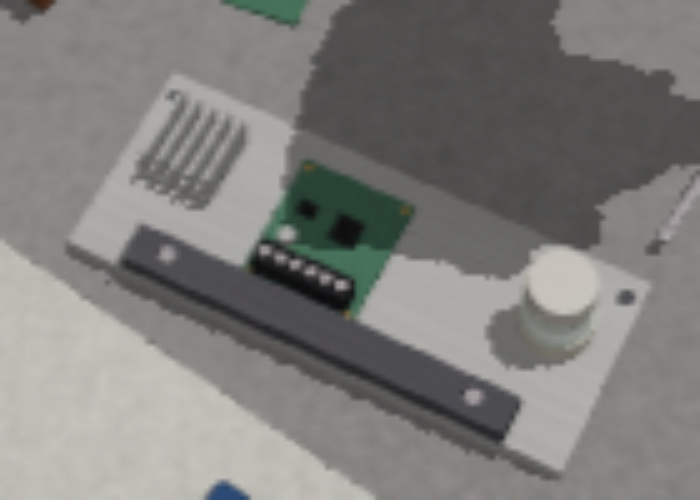

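The scene view shows the board square against the rail at crop (330,240), with the jar and heatsink untouched. The plain edge is parallel to the stage front but measures 14.05 mm, where fully home would be 15 mm. I'll add one gentle, lower push to be sure it is home.

```bash
python3 -m handwheel '{"deltas": [[0.3,-0.042,-0.036,0,0],[0.3,-0.084,-0.072,0,0],[0.3,-0.126,-0.108,0.02,0],[0.3,-0.168,-0.144,0.05,0],[0.3,-0.2,-0.179,0.1,0]]}' >/dev/null;  python3 -m handwheel '{"deltas": [[0.3,0,0,0,0],[0.3,0,0,0,0]]}' >/dev/null; python3 -c "
from h import *
print(tcp())"
```

```text
(array([ 39.7, -13.1, 118.2]), np.float64(0.13), array([0.5, 0.6, 0.8]), 14.0)
```

```bash
python3 -m handwheel '{"deltas": [[0.3,-0.003,-0.004,0.05,0],[0.3,-0.004,-0.004,0.08,0],[0.3,-0.004,-0.004,0.0965,0],[0.3,-0.004,-0.004,0.0965,0]]}' >/dev/null; python3 -c "
from h import *
print(tcp())"
```

```text
(array([ 43.6, -15.9,  22.7]), np.float64(0.23), array([-0.1, -0.1,  0.4]), 14.5)
```

```bash
python3 -m handwheel '{"deltas": [[0.3,-0.005,-0.001,0,0],[0.3,-0.01,-0.001,0,0],[0.3,-0.013,-0.001,0,0],[0.3,-0.0145,-0.001,0,0],[0.3,-0.0145,-0.001,0,0]]}' >/dev/null; python3 -c "
from h import *
print(tcp())"; python3 -m handwheel '{"deltas": [[0.3,-0.0005,0,0,0],[0.3,-0.001,0,0,0],[0.3,-0.0015,0,0,0],[0.3,-0.0015,0,0,0]]}' >/dev/null; python3 -c "
from h import *
print(tcp())"
```

```text
(array([ 58.3, -17.4,  22.1]), np.float64(0.2), array([ 0.4, -0.3,  0.6]), 15.12)
(array([ 59.8, -17.4,  22.2]), np.float64(0.2), array([ 0.2, -0.6,  0.2]), 15.62)
```

```bash
python3 -m handwheel '{"deltas": [[0.3,-0.0005,0,0,0],[0.3,-0.001,0,0,0],[0.3,-0.001,0,0,0]]}' >/dev/null; python3 -c "
from h import *
print(tcp())"; python3 -m handwheel '{"deltas": [[0.3,-0.0005,0,0,0],[0.3,-0.001,0,0,0],[0.3,-0.001,0,0,0]]}' >/dev/null; python3 -c "
from h import *
print(tcp())"
```

```text
(array([ 60.2, -17.4,  22.4]), np.float64(0.19), array([-5.6,  0.4,  3.8]), 16.0)
(array([ 60.6, -17.4,  22.6]), np.float64(0.2), array([-9.6,  0.4,  7.6]), 16.38)
```

The force rises steeply as soon as the fingers touch, so the board is home. Next: back away, verify and hand in.

```bash
python3 -m handwheel '{"deltas": [[0.3,0.002,0,0,0],[0.3,0.006,0,0,0],[0.3,0.014,0,-0.01,0],[0.3,0.02,0,-0.06,0],[0.3,0.06,0,-0.11,0]]}' >/dev/null; python3 -m handwheel '{"deltas": [[0.3,0.02,0.05,-0.01,0],[0.3,0.03,0.1,-0.02,0],[0.3,0.03,0.13,-0.03,0],[0.3,0.03,0.13,-0.03,0],[0.3,0.03,0.13,-0.03,0]]}' >/dev/null
python3 - <<'E'
from h import *
print(tcp())
t0=dict(np.load("top0.npz")); t=cam("top"); s0=dict(np.load("scene0.npz")); s=cam("scene")
c=cam("wrist")
for b in blobs(green(c),100):
    w=S(ray(c,b[:,0],.015))*1000
    if w[:,0].min()>0 and abs(w[:,1].mean()+17)<30:
        r=w[(abs(w[:,1]+17)<22)&(w[:,0]<w[:,0].min()+4)]; print("plain edge",np.polyfit(r[:,1],r[:,0],1).round(4),w[:,1].min().round(1),w[:,1].max().round(1))
for n,x in (("sc",s),("sc0",s0)):
    for b in blobs(green(x),60): m=S(ray(x,b[:,0].mean(0),.01))[0]; print(n,(m*1000).round(1))
    h=hsv(x); red=((h[...,0]<5)|(h[...,0]>175))&(h[...,1]>180); print([np.round(b[:,0].mean(0),1) for b in blobs(red,40)])
E
```

```text
(array([-27.8, 111.8, 161.2]), np.float64(0.2), array([1.2, 0.3, 0.2]), 17.62)
plain edge [-2.60000e-03  1.57305e+01] -47.4 12.7
sc [ 43.7 -14.6  10. ]
sc [ 40.7 624.1  10. ]
sc [ -72.6 -108.6   10. ]
[array([393.7, 231.7])]
sc0 [-73.2 -14.5  10. ]
sc0 [ 40.7 624.1  10. ]
sc0 [ -72.8 -109.1   10. ]
[array([394.3, 229.3])]
```

```bash
python3 -c "
from station import *
print(hand_in())"
```

```text
the job is handed in; nothing more can be done
None
```

The board was flipped component side up onto the stage and pushed square and home against the back rail, nothing else appeared moved, and the job was handed in at about 18 s.

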